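# Square a flat-edged ebony disc in the drilling jig and start the drill

### The arm

A 6-joint arm with a two-finger parallel gripper is mounted at the origin on the work surface. World frame = base frame: x ahead of the robot, y to its left, z up, the work surface at z = 0. Lengths are in m, angles in rad, forces in N, time in s.
With the tool pointing down it reaches from about 0.225 to 0.875 m from the base axis. Payload 3.4 kg.
Tool frame: the origin (TCP) lies on the centre line of the jaws, within the pads' length; the fingertips stand 11 mm ahead of it and the grasp point (between the pads) lies 8 mm behind it; z points along the fingers, y is the line along which they close (so a half turn about z gives the same grasp; the last joint's range is limited). The gripper opens to 85 mm and grips with 20 to 120 N. Pads are 22 mm wide; open, the fingers measure 114 mm over their backs; the gripper's body (76 mm by 85 mm) begins 54 mm behind the grasp point. The pads swing forward as they close: fully open they stand 13 mm farther back than shut.
Start: joints at [-1.308, 0.276, 1.505, -0, 1.361, -0.121], TCP at [0.215, -0.533, 0.242] pointing down, gripper open.
Joint ranges: [-2.89, 2.89], [-0.75, 2.08], [0.22, 2.7], [-1.18, 4.32], [0.11, 2.71], [-2.7, 2.7]. Speed limits (rad/s): [2.57, 2.57, 3.14, 3.14, 3.14, 3.14].

### API

Orientations are given as a unit quaternion [w, x, y, z].
In Python, from rig import manip, eyes, job gives the robot as it stands.
- The arm moves only by the tool drive_tool, never from a script. Its argument "rows" is a list of rows, each a list of 3 entries, a list of its own where there are three numbers: the turn, a rotation vector about the world's x, y, z in rad, then the shift along the world's x, y, z in cm, then the finger opening in cm, from 0 to 8.54. A call has 1 to 8 rows; each row shifts and turns the commanded pose from where the row before left it; what a row does not reach is not made up. A row lasts 1/8 s, in which the tool goes at most 62.5 mm and 10.7 degrees, less where a joint would pass 70% of its speed; a pose out of reach is approached as far as the arm can. A call is refused whole if a number of a shift passes 6.25 or a number of a turn 0.188, either way. A call with a gripper value outside its range is refused whole. The fingers move at their own pace and stop on an object; "force" is the grip in N (left out, the last holds). Time passes only in rows, so rows that do not move let the fingers close. It gives the time, the measured TCP pose, the force, the opening and the grip force at its end, in the units of the state.
- manip.get_state(): the state, without advancing time (a new reading comes with each control period).
- eyes.get_image(name): name is "scene" or "top"; returns the picture (420x560x3 uint8, red, green, blue); there is no depth.
- eyes.get_calibration(name): a dict with "camera_matrix" (3x3 intrinsics, pixels), "k1" (the pictures are not rectified: a ray, as slopes to the right and down, at radius r is drawn at 1 + k1 r^2 times it, then the intrinsics apply), "view" (4x4, takes a point from world to camera coordinates). Camera axes: x right, y up, looking along -z (the intrinsics and any distortion apply to the point x, -y, -z); pixel columns grow to the right and rows downward; lengths in m; the calibration is good to about 2 mm. A picture is of the moment at which its call begins. get_calibration takes no time and is no camera call.
- job.sign_off(): hands the job in; it is judged then, once.
The state is a dict: "clock": time; "qpos": joint angles; "qd": joint speeds; "effort": joint torques, N m; "position": TCP position; "ee_rot": TCP orientation; "contact_force": force on the tool from outside, world axes, zero at the start; "moment": the same for the moment, N m; "width": finger opening in m; "gripper_force": force on a finger pad.
Only numpy, scipy, OpenCV 4.12 (cv2) and the standard library are available. Lean on these libraries where they do the work, as an engineer would, in place of code of your own. Each camera call takes 0.05 s, during which the arm holds its last target. There are 200 camera calls.

### The job

Get the ebony disc ready for drilling: without lifting it out, turn it round in its seat (its brass pin is there for a fingertip to push) until its flat edge squarely faces the blue bar, then slide the bar up so that it lies snug against the flat. Drop the pale gauge block lengthwise into the gap between the bar and the yellow fence so that it lies flat on the jig, about midway across it, and keeps the bar from backing off, and only then push the red switch button all the way in and let go. Leave the other things on the cart where they lie.

Things in the scene. Friction and masses are not known exactly. Their poses are not given: they have to be found in the camera images.
- jig: Aluminium drilling jig fixed to the cart: plate 195 x 110 mm, 14 mm thick. Origin: under the plate, on the axis of the disc's seat; z up; x points from the disc towards the bar and fence. The plate spans x -60 to 135, y -55 to 55 mm. Seat: dark steel collar 62 mm across, bore 25.4 mm, top at z = 26 mm. Low rails (top at z = 19 mm) lie along x at y = +-45 mm, from x = 20 to 132 mm.
- gap (a point): Centre of the floor of the gap between the bar (when home) and the yellow fence: jig x = 81 mm, y = 0, on the plate's top 14 mm above the cart top. The gap then runs from jig x = 53 mm (bar's back) to 109 mm (fence's face), 56 mm. The fence is 80 mm wide along y, its top 30 mm above the cart top, that edge bevelled 6 mm back as a lead-in.
- disc: Loose black disc, waxed ebony on a bronze core, 300 g, 90 mm across, 14 mm thick, one flat edge 33 mm from its axis, marked by a thin pale line. Origin: on the axis of its underside, 26 mm above the cart top; z up; the flat is at +x, so it faces the bar when disc x points along jig x. A 24 x 10 mm spigot below sits in the collar: it turns easily either way and stays where left. Starts 70 to 290 degrees off.
- disc_pin (a point): Middle of the upright brass push pin on top of the disc: 10 mm across, 20 mm high, 30 mm from the disc's axis on the side opposite the flat (disc -x). Its foot is 40 mm and its top 60 mm above the cart top.
- disc_flat (a point): Middle of the disc's flat edge, 33 mm from its axis, at half thickness.
- bar (a joint): Blue alignment bar sliding on the jig along jig -x, towards the disc; m. 0 is fully back; starts at 0 to 0.010; touches the squared disc's flat at 0.040 (its face then at jig x = 33 mm). 20 mm thick along x, 70 mm wide, top 42 mm above the cart top. About 2.5 N of friction; stays where left; the last few mm will square a disc that is slightly off.
- bar_knob (a point): Middle of the brass knob on the bar's top, to pinch or push: 14 x 14 mm (sides along the jig's x and y), from 42 to 69 mm above the cart top; it lies 10 mm behind the bar's face.
- gauge_block: Loose pale hardwood gauge block, 50 mm along its x, 32 mm along y, 34 mm high, 45 g. Origin: centre of its underside. Goes with its 50 mm length along the jig's x into the 56 mm gap. It starts flat on the cart, either side of the jig.
- switch_box: Grey switch box fixed to the cart, 90 x 80 mm, 46 mm high, the red button on the middle of its top. Origin: centre of its underside. Either side of the jig.
- start_button_top (a point): Centre of the top face of the round red button, 28 mm across, 64 mm above the cart top; pressed straight down.
- start_button (a joint): Travel of the red button in m: 0 out, 0.006 fully in; springs back. Fully in takes about 5 N.
- peg_clip: Bystander, fixed: steel spring clip on a 60 x 60 mm foot holding a black ebony peg upright, 135 mm high. Origin: centre of its underside.
- horn_bridge: Bystander, loose: cream horn bridge, 70 x 12 mm, 16 mm high. Origin: centre of its underside.
- file_handle: Bystander, loose: chunky bronze file handle, 107 mm long, 28 mm wide. Origin: under the centre of its bronze part.
- spare_peg: Bystander, loose: small black ebony peg lying down, 84 x 26 mm, 13 mm high. Origin: on its underside.
- brass_slug: Bystander, loose: brass disc 40 mm across, 16 mm high. Origin: centre of its underside.
- chip_brush: Bystander, loose: small bench brush, 150 mm long, lying. Origin: on its underside.
There are look-alikes about, which are no part of the job. What is shaped like the jig but turquoise is not meant. What is shaped like the disc but orange is not meant.

How it is judged:
On the way, in this order (a step that is already met when the one before it is completed fails the run):
1. the disc is turned in its seat so that its flat faces the bar (within 0.25 rad) (x of disc_flat in the frame of jig above 0.02 m and angle between the x axis of disc and the x axis of jig, either way round below 0.25 rad and z of disc in the frame of jig below 0.029 m and angle between disc's own z axis and vertical below 0.06 rad), for 0.2 s.
2. the bar lies snug against the disc's flat (x of disc_flat in the frame of jig above 0.02 m and angle between the x axis of disc and the x axis of jig, either way round below 0.06 rad and z of disc in the frame of jig below 0.029 m and angle between disc's own z axis and vertical below 0.06 rad and value of joint bar above 0.0375 m), for 0.2 s.
3. the gauge block lies in the gap between bar and fence, bar still snug (all of step 2 and x of gauge_block in the frame of jig between 0.075 and 0.087 m and y of gauge_block in the frame of jig between -0.015 and 0.015 m and z of gauge_block in the frame of jig between 0.01 and 0.017 m and angle between gauge_block's own z axis and vertical below 0.06 rad and angle between the x axis of gauge_block and the x axis of jig, either way round below 0.12 rad), for 0.2 s.
4. the red button is pushed in (4.5 mm or more) (value of joint start_button above 0.0045 m), for 0.04 s.
At the end, for the whole second after the job is handed in: The disc lies seated with its flat facing the bar within 0.06 rad, the bar is within 2.5 mm of the flat, the gauge block lies flat on the jig lengthwise in the gap (within 6 mm along and 15 mm across of its middle, 0.12 rad), the button is out again, and disc and block are at rest (all of step 3 and value of joint start_button below 0.002 m and linear speed of each of disc, gauge_block below 0.02 m/s); the robot touches nothing.
It fails at once if the disc is lifted out of its seat (by more than 8 mm) (z of disc in the frame of jig above 0.034 m).
It fails at once if the button is pressed before the bar is snug and the block is in the gap (value of joint start_button above 0.003 m and not ((x of disc_flat in the frame of jig above 0.02 m and angle between the x axis of disc and the x axis of jig, either way round below 0.06 rad and (z of disc in the frame of jig below 0.029 m and angle between disc's own z axis and vertical below 0.06 rad) and value of joint bar above 0.0375 m) and (x of gauge_block in the frame of jig between 0.075 and 0.087 m and y of gauge_block in the frame of jig between -0.015 and 0.015 m and z of gauge_block in the frame of jig between 0.01 and 0.017 m and angle between gauge_block's own z axis and vertical below 0.06 rad and angle between the x axis of gauge_block and the x axis of jig, either way round below 0.12 rad))).
It fails at once if the horn bridge, file handle, spare peg, brass slug or brush is moved more than 30 mm (distance of any of horn_bridge, file_handle, spare_peg, brass_slug, chip_brush from where it was at the start of the episode above 0.03 m).
It also fails if it takes over 72 s, if anything falls off the work surface, if the arm or the gripper's body presses on something with over 40 N, if the wrist force passes 120 N, or if a joint passes its speed limit or range.

## Working session

There is one attempt and no reset: what is moved stays moved. The work goes in short steps, Python scripts to look and compute and a tool call to move; the robot and the scene stay as the last step left them, time stands still between calls to the robot, and variables do not carry over. Pictures are saved under pics/ and viewed, at most 10 in all, crops included, and the job is handed in when it is done.

Besides the shell and the picture viewer there is one more tool, called after ">>>" by a JSON object that holds its "method" and its "body". drive_tool: Moves the arm, as the interface text tells. Its arguments: {"type":"object","properties":{"rows":{"type":"array"},"force":{"type":"number"}},"required":["rows"]}

```bash
mkdir -p pics; cat > h.py <<'E'
import numpy as np, cv2
from rig import manip, eyes, job
def snap(cam,name):
    im=eyes.get_image(cam); cv2.imwrite(f'pics/{name}.png',im[:,:,::-1]); return im
def proj(cam,P):
    c=eyes.get_calibration(cam);K=np.array(c['camera_matrix']);V=np.array(c['view'])
    P=np.atleast_2d(P); p=(V[:3,:3]@P.T).T+V[:3,3]; s=np.c_[p[:,0]/-p[:,2],-p[:,1]/-p[:,2]]
    s=s*(1+c['k1']*(s**2).sum(1,keepdims=True)); return s@K[:2,:2].T+K[:2,2]
def unproj(cam,uv,z):
    c=eyes.get_calibration(cam);K=np.array(c['camera_matrix']);V=np.array(c['view'])
    uv=np.atleast_2d(np.array(uv,float)); d=np.linalg.solve(K[:2,:2],(uv-K[:2,2]).T).T; s=d.copy()
    for _ in range(30): s=d/(1+c['k1']*(s**2).sum(1,keepdims=True))
    R=V[:3,:3].T; o=-R@V[:3,3]; w=(R@np.c_[s[:,0],-s[:,1],-np.ones(len(s))].T).T
    return o+w*((np.asarray(z)-o[2])/w[:,2])[:,None]
def st():
    s=manip.get_state(); print({k:np.round(s[k],3).tolist() for k in ('clock','qpos','position','ee_rot','contact_force','width','gripper_force')})
    return s
E
python3 - <<'E'
from h import *
for c in ('top','scene'):
    im=snap(c,c+'0'); k=eyes.get_calibration(c); print(c,np.round(k['camera_matrix'],1).tolist(),k['k1'],np.round(k['view'],3).tolist())
    cv2.imwrite(f'pics/{c}0b.png',cv2.resize(im,(800,600),interpolation=cv2.INTER_CUBIC)[:,:,::-1])
st()
E
```

```text
top [[405.3, 0.0, 280.5], [0.0, 405.3, 207.8], [0.0, 0.0, 1.0]] -0.09788858762340442 [[-0.006, -1.0, 0.015, 0.02], [0.998, -0.005, 0.066, -0.467], [-0.066, 0.015, 0.998, -1.163], [0.0, 0.0, 0.0, 1.0]]
scene [[458.2, 0.0, 275.4], [0.0, 458.2, 211.1], [0.0, 0.0, 1.0]] -0.12701365846310123 [[0.469, 0.883, 0.004, -0.233], [-0.61, 0.321, 0.724, 0.212], [0.638, -0.342, 0.69, -1.485], [0.0, 0.0, 0.0, 1.0]]
{'clock': 0.1, 'qpos': [-1.308, 0.277, 1.506, 0.0, 1.361, -0.121], 'position': [0.215, -0.533, 0.242], 'ee_rot': [-0.001, 0.982, 0.191, -0.0], 'contact_force': [-0.692, 0.762, -0.15], 'width': 0.085, 'gripper_force': 0.0}
```

View pics/top0b.png

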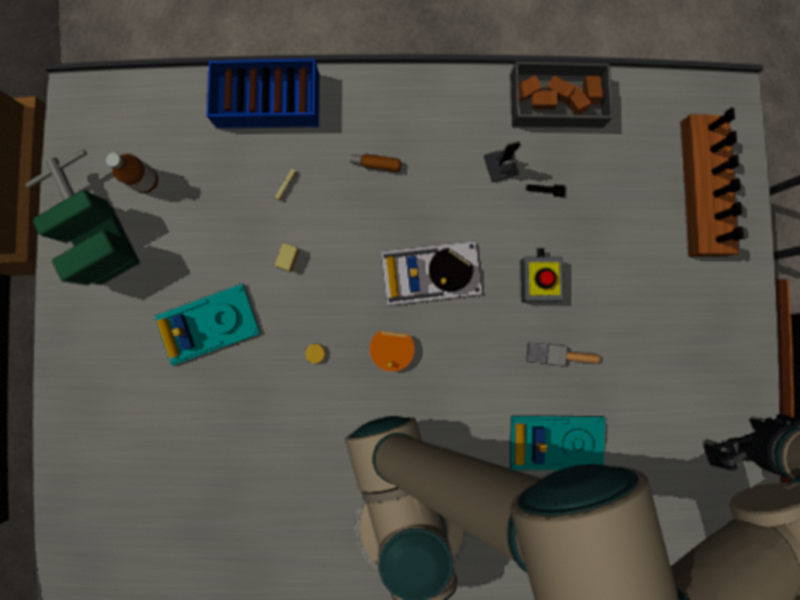

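View pics/scene0b.png

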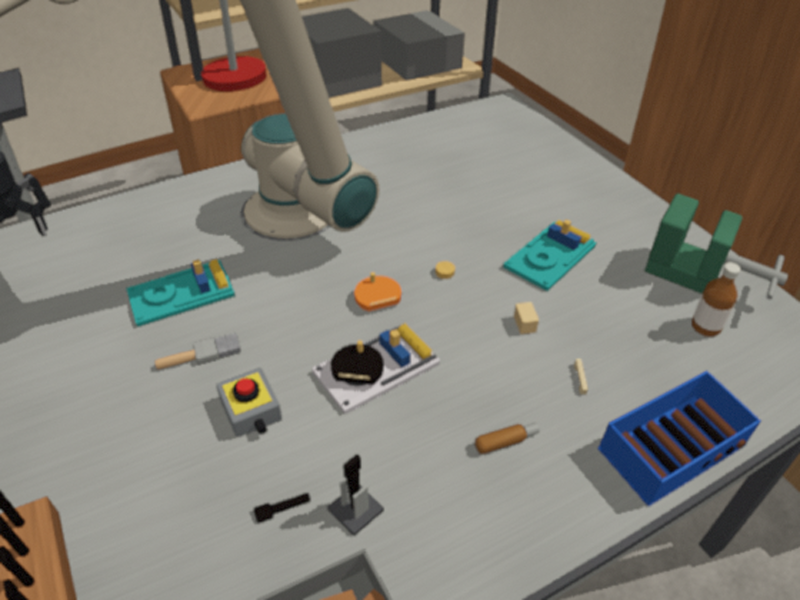

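The top view shows the jig at zoomed (433,273), with the disc at (451,269) and the bar and fence to its left (world +y). The gauge block is at (287,257) and the switch at (545,280). I'll zoom in on these.

```bash
python3 - <<'E'
import cv2,numpy as np
t=cv2.imread('pics/top0.png');s=cv2.imread('pics/scene0.png')
a=cv2.resize(t[165:217,185:345],(800,260),interpolation=cv2.INTER_CUBIC)
b=cv2.resize(s[205:290,215:375+8],(672,340),interpolation=cv2.INTER_CUBIC)
b=cv2.copyMakeBorder(b,0,0,0,128,cv2.BORDER_CONSTANT)
cv2.imwrite('pics/crop1.png',np.vstack([a,b]))
E
```

```text
(no output)
```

View pics/crop1.png

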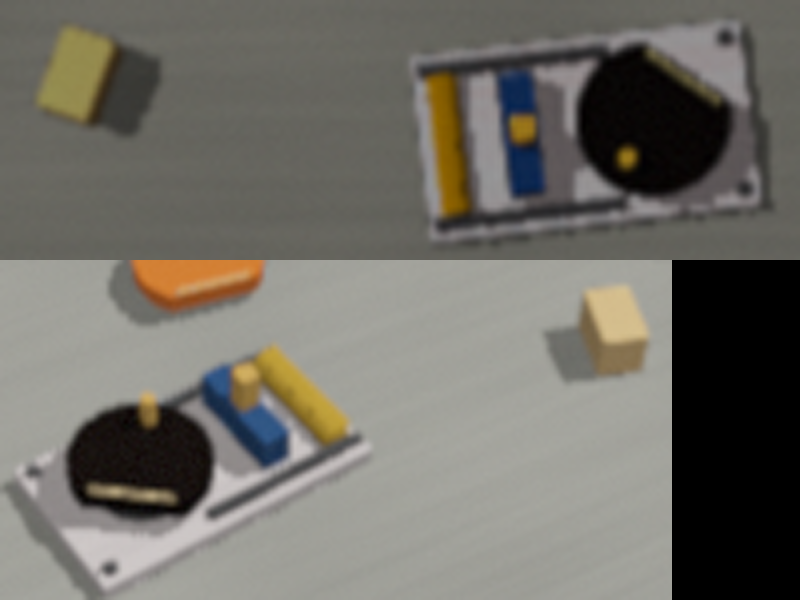

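```bash
cat > fit.py <<'E'
from h import *
from scipy.optimize import least_squares, minimize
T=lambda p: np.array([185,165])+(np.array(p,float)+.5)/5-.5
S=lambda p: np.array([215,140])+(np.array(p,float)+.5)/4-.5
def pose(q,P):
    P=np.atleast_2d(np.array(P,float));c,s=np.cos(q[2]),np.sin(q[2])
    return np.c_[q[0]+c*P[:,0]-s*P[:,1],q[1]+s*P[:,0]+c*P[:,1],P[:,2]]
if __name__=='__main__':
    tc=T([(412,58),(743,22),(762,205),(432,240)]);J=np.array([(135,-55,14),(-60,-55,14),(-60,55,14),(135,55,14)])/1e3
    sc=S([(372,450),(105,580),(15,475)]);JS=J[[0,1,2]]
    f=lambda q:np.r_[(proj('top',pose(q,J))-tc).ravel(),(proj('scene',pose(q,JS))-sc).ravel()]
    r=least_squares(f,[.5,-.1,1.5]);q=r.x;print('jig',q,'res',r.fun.round(2))
    r=least_squares(lambda q:f(q)[:8],q);print('top only',r.x,r.fun.round(2))
    r2=least_squares(lambda q:f(q)[8:],q);print('scene only',r2.x,r2.fun.round(2))
    inv=lambda W:np.c_[(W-[q[0],q[1],0])[:,:2]@np.array([[np.cos(q[2]),-np.sin(q[2])],[np.sin(q[2]),np.cos(q[2])]])]*1e3
    print('pin top',inv(unproj('top',T([(627,158)]),.06)),'flat ends',inv(unproj('top',T([(648,50),(720,102)]),.04)),
      'knob',inv(unproj('top',T([(523,128)]),.069)))
    print('scene pin',inv(unproj('scene',S([(149,396)]),.06)),'flat',inv(unproj('scene',S([(88,490),(177,497)]),.04)),'knob',inv(unproj('scene',S([(246,371)]),.069)))
    # block by silhouettes
    M={}
    for c,(x0,y0,x1,y1) in dict(top=(188,165,217,195),scene=(352,205,385,240)).items():
        im=cv2.cvtColor(cv2.imread(f'pics/{c}0.png'),cv2.COLOR_BGR2HSV); m=np.zeros(im.shape[:2],np.float32)
        m[y0:y1,x0:x1]=(im[y0:y1,x0:x1,1]>75); M[c]=cv2.resize(m,None,fx=4,fy=4)[...]>.5; print(c,m.sum())
    B=np.array([(x,y,z) for x in(-25,25) for y in(-16,16) for z in(0,34)])/1e3
    def cost(q):
        e=0
        for c in M:
            h=cv2.convexHull(((proj(c,pose(q,B))+.5)*4-.5).astype(np.float32)*16)
            a=np.zeros(M[c].shape,np.uint8);cv2.fillConvexPoly(a,h.astype(np.int32),1,shift=4); e+=(a.astype(bool)^M[c]).sum()
        return e
    g=unproj('top',T([(77,74)]),.034)[0]
    best=min((minimize(cost,[g[0],g[1],a],method='Nelder-Mead',options=dict(initial_simplex=[[g[0],g[1],a],[g[0]+.005,g[1],a],[g[0],g[1]+.005,a],[g[0],g[1],a+.15]])) for a in np.arange(-.3,.7,.2)),key=lambda r:r.fun)
    print('block',best.x,best.fun,sum(M[c].sum() for c in M))
    for c in M:
        im=cv2.cvtColor(cv2.imread(f'pics/{c}0.png'),cv2.COLOR_BGR2HSV); m=((im[...,0]<8)|(im[...,0]>172))&(im[...,1]>180)&(im[...,2]>80)
        n,l,s,ce=cv2.connectedComponentsWithStats(m.astype(np.uint8));
        for i in range(1,n):
            if s[i,4]>20: print(c,'red',s[i],ce[i],unproj(c,ce[i],.064))
E
python3 fit.py
```

```text
jig [ 0.51993597 -0.08240965  1.67459274] res [-0.44 -0.29 -0.69 -0.11 -0.02  0.37 -0.38  0.64  0.3  -0.17 -0.37  2.46
 -0.81 -1.33]
top only [ 0.52031125 -0.08354708  1.67227486] [-0.02 -0.52 -0.26 -0.19  0.33  0.29 -0.05  0.41]
scene only [ 0.51906357 -0.08121593  1.67743849] [ 0.49 -0.7   0.03  2.02 -0.52 -1.67]
pin top [[19.8344429  21.90182724]] flat ends [[ -1.30919772 -40.31701459]
 [-38.97684955  -6.06512478]] knob [[76.45126541 -0.26202528]]
scene pin [[21.67105093 23.59040374]] flat [[-39.00572933  -4.63955749]
 [  1.85840973 -38.24469423]] knob [[77.26126402  1.28150696]]
top 229.0
scene 265.0
block [ 0.54960953  0.25030207 -0.41878356] 1455.0 7896
top red [378 190  10   9  76] [382.38157895 194.        ] [[ 0.50116848 -0.26959622  0.064     ]]
scene red [142  39  44  25 802] [163.55610973  51.6957606 ] [[-0.63023396  0.06991827  0.064     ]]
scene red [165 266  13  10 112] [171.1875     270.36607143] [[ 0.50117249 -0.26991657  0.064     ]]
```

Top crop: plate corners at (412,58), (743,22), (762,205) and (432,240), pin at (627,158), flat line from (648,50) to (720,102), knob at (523,128). In the jig frame the pin sits at about +48°, so the disc has to turn about +132°. I'll move over the pin with the closing line tangential to cage it.

>>> {"method": "drive_tool", "body": {"rows": [[[0,0,-0.125],[2.4,4.0,-0.5],5],[[0,0,-0.125],[2.4,4.0,-0.5],4],[[0,0,-0.125],[2.4,4.0,-0.5],3.4],[[0,0,-0.125],[2.4,4.0,-0.5],3.4],[[0,0,-0.125],[2.4,4.0,-0.5],3.4],[[0,0,-0.125],[2.4,4.0,-0.5],3.4],[[0,0,-0.125],[2.4,4.0,-0.5],3.4],[[0,0,-0.14],[2.4,4.0,-0.5],3.4]], "force": 20}}

```text
clock: 1.1
position: [0.4077, -0.2117, 0.2019]
ee_rot: [-0.0, 0.95, -0.313, -0.0]
contact_force: [0.3, -0.7, -0.7]
width: 0.034
gripper_force: 0.0
```

>>> {"method": "drive_tool", "body": {"rows": [[[0,0,0],[2.2,3.7,-2],3.4],[[0,0,0],[2.2,3.7,-2],3.4],[[0,0,0],[2.2,3.7,-2],3.4],[[0,0,0],[2.2,3.7,-2],3.4],[[0,0,0],[0,0,-2],3.4],[[0,0,0],[0,0,0],3.4]]}}

```text
clock: 1.85
position: [0.4939, -0.0643, 0.1007]
ee_rot: [0.0, 0.951, -0.31, -0.002]
contact_force: [-0.2, 0.2, 0.2]
width: 0.0338
gripper_force: 0.0
```

```bash
python3 - <<'E'
from h import *
s=st(); w=s['ee_rot']; print('yaw y deg',np.degrees(np.arctan2(w[2]**2-w[1]**2,2*w[1]*w[2])))
a=snap('top','t1');b=snap('scene','s1')
A=cv2.resize(a[165:225,250:350],(500,300),interpolation=cv2.INTER_CUBIC)
B=cv2.resize(b[190:290,210:310],(500,500),interpolation=cv2.INTER_CUBIC)[:300]
cv2.imwrite('pics/c2.png',np.vstack([A,B])[:,:,::-1])
E
```

```text
{'clock': 1.85, 'qpos': [-0.269, 0.29, 1.876, -0.0, 0.981, 1.932], 'position': [0.494, -0.064, 0.101], 'ee_rot': [0.0, 0.951, -0.31, -0.002], 'contact_force': [-0.154, 0.187, 0.239], 'width': 0.034, 'gripper_force': 0.0}
yaw y deg -126.0968694386177
```

View pics/c2.png

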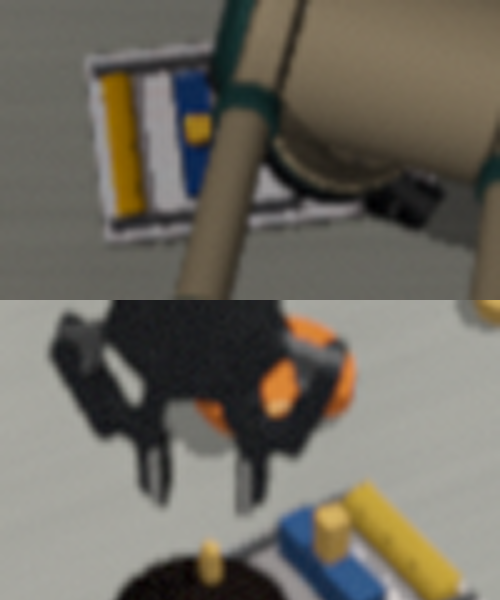

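The fingertips straddle the pin at (210,545) in the scene crop. I'll go down and close to a loose cage.

>>> {"method": "drive_tool", "body": {"rows": [[[0,0,0],[0,0,-2.5],3.4],[[0,0,0],[0,0,-1.9],3.4],[[0,0,0],[0,0,0],3.4],[[0,0,0],[0,0,0],1.0],[[0,0,0],[0,0,0],0.9],[[0,0,0],[0,0,0],0.9],[[0,0,0],[0,0,0],0.9]], "force": 20}}

```text
clock: 2.82
position: [0.4963, -0.0657, 0.0595]
ee_rot: [0.0, 0.951, -0.31, 0.001]
contact_force: [-0.9, -0.3, 6.0]
width: 0.0092
gripper_force: 9.8
```

>>> {"method": "drive_tool", "body": {"rows": [[[0,0,0],[0,0,0],1.6],[[0,0,0],[0,0,0],1.6],[[0,0,0],[0,0,0.3],1.6],[[0,0,0],[0,0,0],1.6]]}}

```text
clock: 3.32
position: [0.4954, -0.0652, 0.0615]
ee_rot: [0.0, 0.951, -0.31, 0.0]
contact_force: [0.4, 0.8, -0.6]
width: 0.016
gripper_force: 0.0
```

```bash
python3 - <<'E'
from h import *
s=st()
E
```

```text
{'clock': 3.325, 'qpos': [-0.27, 0.339, 1.925, -0.0, 0.877, 1.932], 'position': [0.495, -0.065, 0.061], 'ee_rot': [0.0, 0.951, -0.31, 0.0], 'contact_force': [0.406, 0.765, -0.609], 'width': 0.016, 'gripper_force': 0.0}
```

```bash
python3 - <<'E'
import numpy as np
t=np.radians(48+95.85+np.arange(14)*132/13);p=3.0*np.c_[np.cos(t),np.sin(t)]
print(np.diff(p,axis=0).round(2).tolist(), 52.0+p[-1,0],-8.3+p[-1,1])
E
```

```text
[[-0.27, -0.45], [-0.19, -0.5], [-0.1, -0.52], [-0.01, -0.53], [0.09, -0.52], [0.18, -0.5], [0.26, -0.46], [0.34, -0.41], [0.41, -0.34], [0.46, -0.26], [0.5, -0.18], [0.52, -0.09], [0.53, 0.01]] 52.30577336738515 -11.28437642528518
```

>>> {"method": "drive_tool", "body": {"rows": [[[0,0,0.177],[-0.27,-0.45,-0.1],1.6],[[0,0,0.177],[-0.19,-0.5,-0.1],1.6],[[0,0,0.177],[-0.1,-0.52,0],1.6],[[0,0,0.177],[-0.01,-0.53,0],1.6],[[0,0,0.177],[0.09,-0.52,0],1.6],[[0,0,0.177],[0.18,-0.5,0],1.6],[[0,0,0.177],[0.26,-0.46,0],1.6]]}}

```text
clock: 4.2
position: [0.4946, -0.0998, 0.0592]
ee_rot: [-0.0, 0.953, 0.302, -0.0]
contact_force: [-0.5, 1.1, -0.0]
width: 0.0157
gripper_force: 0.4
```

>>> {"method": "drive_tool", "body": {"rows": [[[0,0,0.177],[0.34,-0.41,0],1.6],[[0,0,0.177],[0.41,-0.34,0],1.6],[[0,0,0.177],[0.46,-0.26,0],1.6],[[0,0,0.177],[0.5,-0.18,0],1.6],[[0,0,0.177],[0.52,-0.09,0],1.6],[[0,0,0.177],[0.53,0.01,0],1.6],[[0,0,0],[0,0,0],1.6],[[0,0,0],[0,0,0],1.6]]}}

```text
clock: 5.2
position: [0.5224, -0.1127, 0.0593]
ee_rot: [-0.0, 0.672, 0.74, 0.0]
contact_force: [-0.8, 0.5, -0.4]
width: 0.0163
gripper_force: 0.0
```

>>> {"method": "drive_tool", "body": {"rows": [[[0,0,0],[0.1,0,0],1.1],[[0,0,0],[0,0,0],1.1],[[0,0,0],[0,0,0],1.1],[[0,0,0],[0,0,0],3.4],[[0,0,0],[0,0,0],3.4],[[0,0,0],[0,0,3],3.4],[[0,0,0],[0,0,4],3.4],[[0,0,0],[0,0,4],3.4]]}}

```text
clock: 6.2
position: [0.5235, -0.1126, 0.1704]
ee_rot: [-0.0, 0.671, 0.741, 0.0]
contact_force: [0.4, 0.1, -0.1]
width: 0.0343
gripper_force: 0.0
```

>>> {"method": "drive_tool", "body": {"rows": [[[0,0,0.18],[-2,-5,2],3.4],[[0,0,0.18],[-2,-5,2],3.4],[[0,0,0.1],[-2,-5,2],3.4],[[0,0,0],[0,0,0],3.4]]}}

```text
clock: 6.7
position: [0.4645, -0.2642, 0.2301]
ee_rot: [0.002, 0.491, 0.871, -0.001]
contact_force: [0.4, 0.6, -0.0]
width: 0.0343
gripper_force: 0.0
```

```bash
python3 - <<'E'
from h import *
st()
a=snap('top','t2');b=snap('scene','s2')
A=cv2.resize(a[165:225,250:410],(800,300),interpolation=cv2.INTER_CUBIC)
B=cv2.resize(b[220:295,210:370+40],(800,300),interpolation=cv2.INTER_CUBIC)
cv2.imwrite('pics/c3.png',np.vstack([A,B])[:,:,::-1])
E
```

```text
{'clock': 6.7, 'qpos': [-0.647, 0.22, 1.614, -0.001, 1.303, -1.191], 'position': [0.464, -0.264, 0.23], 'ee_rot': [0.002, 0.491, 0.871, -0.001], 'contact_force': [0.4, 0.56, -0.029], 'width': 0.034, 'gripper_force': 0.0}
```

View pics/c3.png

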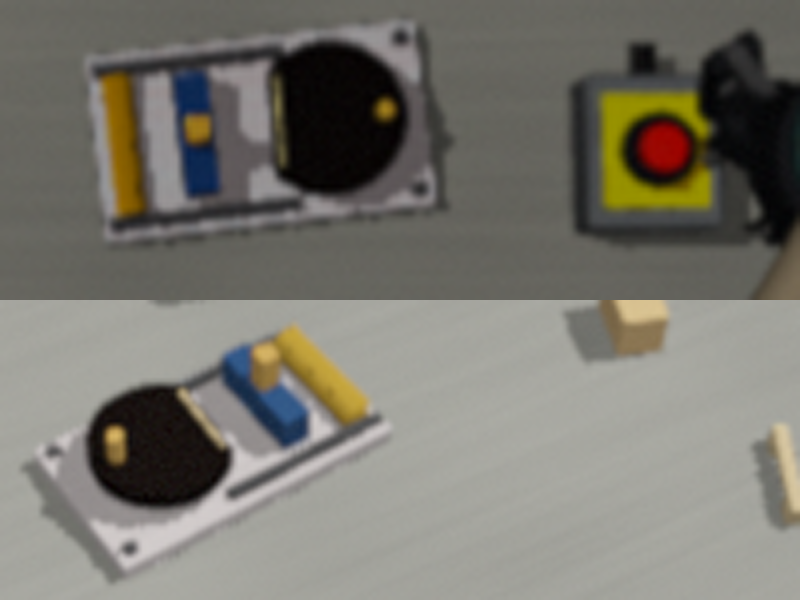

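The disc's flat now faces the bar (flat line at top crop (280,125), pin at (386,110)), and the block and bystanders haven't moved. Next I'll pinch the bar knob along the jig x axis.

>>> {"method": "drive_tool", "body": {"rows": [[[0,0,0.161],[0.7,4.2,0],4],[[0,0,0.161],[0.7,4.2,-1],4],[[0,0,0.161],[0.7,4.2,-2],4],[[0,0,0.161],[0.7,4.2,-2],4],[[0,0,0.161],[0.7,4.2,-2],4],[[0,0,0.161],[0.7,4.2,-2],4],[[0,0,0.162],[0.5,0.5,-2],4],[[0,0,0],[0,0,0],4]]}}

```text
clock: 7.8
position: [0.51, -0.0008, 0.1164]
ee_rot: [-0.002, -0.054, 0.999, 0.001]
contact_force: [-0.3, -0.5, -1.1]
width: 0.0401
gripper_force: 0.0
```

```bash
python3 - <<'E'
from h import *
s=st(); w=s['ee_rot']; print('yaw y deg',np.degrees(np.arctan2(w[2]**2-w[1]**2,2*w[1]*w[2])))
E
```

```text
{'clock': 7.8, 'qpos': [-0.138, 0.288, 1.83, 0.001, 1.029, -1.818], 'position': [0.51, -0.001, 0.116], 'ee_rot': [-0.002, -0.054, 0.999, 0.001], 'contact_force': [-0.337, -0.532, -1.1], 'width': 0.04, 'gripper_force': 0.0}
yaw y deg 96.20360417024563
```

>>> {"method": "drive_tool", "body": {"rows": [[[0,0,0],[0.1,-0.6,-2],4],[[0,0,0],[0,0,-2],4],[[0,0,0],[0,0,-1.5],4],[[0,0,0],[0,0,0],4],[[0,0,0],[0,0,0],1.2],[[0,0,0],[0,0,0],1.2],[[0,0,0],[0,0,0],1.2],[[0,0,0],[0,0,0],1.2]], "force": 25}}

```text
clock: 8.8
position: [0.5132, -0.0089, 0.0642]
ee_rot: [0.001, -0.053, 0.999, 0.0]
contact_force: [-1.2, 2.9, 5.5]
width: 0.0136
gripper_force: 26.0
```

>>> {"method": "drive_tool", "body": {"rows": [[[0,0,0],[0.05,-0.5,0.2],1.2],[[0,0,0],[0.05,-0.5,0],1.2],[[0,0,0],[0.05,-0.5,0],1.2],[[0,0,0],[0.05,-0.5,0],1.2],[[0,0,0],[0.05,-0.5,0],1.2],[[0,0,0],[0.02,-0.2,0],1.2],[[0,0,0],[0,0,0],1.2]]}}

```text
clock: 9.68
position: [0.5162, -0.0366, 0.0643]
ee_rot: [0.001, -0.053, 0.999, 0.0]
contact_force: [4.8, 2.9, -11.9]
width: 0.0129
gripper_force: 25.6
```

>>> {"method": "drive_tool", "body": {"rows": [[[0,0,0],[0.02,-0.15,0],1.2],[[0,0,0],[0.01,-0.15,0],1.2],[[0,0,0],[0,0,0],1.2]]}}

```text
clock: 10.05
position: [0.5165, -0.0391, 0.0643]
ee_rot: [0.001, -0.053, 0.999, 0.0]
contact_force: [5.7, 3.2, -11.1]
width: 0.0131
gripper_force: 25.6
```

>>> {"method": "drive_tool", "body": {"rows": [[[0,0,0],[-0.05,-0.1,-0.15],1.2],[[0,0,0],[0,-0.1,0],1.2],[[0,0,0],[0,0,0],1.2]]}}

```text
clock: 10.42
position: [0.5165, -0.0398, 0.0643]
ee_rot: [0.002, -0.053, 0.999, 0.001]
contact_force: [4.1, 8.0, -1.2]
width: 0.0135
gripper_force: 26.8
```

>>> {"method": "drive_tool", "body": {"rows": [[[0,0,0],[0,-0.1,0],1.2],[[0,0,0],[0,-0.1,0],1.2],[[0,0,0],[0,0,0],1.2]]}}

```text
clock: 10.8
position: [0.5165, -0.04, 0.0642]
ee_rot: [0.002, -0.052, 0.999, 0.003]
contact_force: [3.8, 13.2, -0.0]
width: 0.0134
gripper_force: 26.8
```

>>> {"method": "drive_tool", "body": {"rows": [[[0,0,0],[-0.1,0.15,0],1.2],[[0,0,0],[0,0,0],1.6],[[0,0,0],[0,0,0],3],[[0,0,0],[0,0,0],3],[[0,0,0],[0,0,0],3],[[0,0,0],[0,0,3],3],[[0,0,0],[0,0,3],3],[[0,0,0],[0,0,4],5]]}}

```text
clock: 11.8
position: [0.5133, -0.0419, 0.1641]
ee_rot: [-0.001, -0.053, 0.999, 0.0]
contact_force: [-0.0, -0.2, -0.0]
width: 0.0473
gripper_force: 0.0
```

>>> {"method": "drive_tool", "body": {"rows": [[[0,0,0],[0.4,6,0],6],[[0,0,0],[0.4,6,0],6],[[0,0,-0.1],[0.4,6,0],6],[[0,0,-0.18],[0,4,0],6],[[0,0,-0.18],[0,0,0],6],[[0,0,0],[0,0,0],6]]}}

```text
clock: 12.55
position: [0.5259, 0.1785, 0.1636]
ee_rot: [-0.0, 0.174, 0.985, -0.0]
contact_force: [0.1, -0.1, -0.1]
width: 0.06
gripper_force: 0.0
```

```bash
python3 - <<'E'
from h import *
s=st(); w=s['ee_rot']; print('yaw y deg',np.degrees(np.arctan2(w[2]**2-w[1]**2,2*w[1]*w[2])))
a=snap('top','t3');b=snap('scene','s3')
A=cv2.resize(a[160:220,180:340],(800,300),interpolation=cv2.INTER_CUBIC)
B=cv2.resize(b[205:280,240:400],(640,300),interpolation=cv2.INTER_CUBIC);B=cv2.copyMakeBorder(B,0,0,0,160,0)
cv2.imwrite('pics/c4.png',np.vstack([A,B])[:,:,::-1])
E
```

```text
{'clock': 12.55, 'qpos': [0.202, 0.302, 1.672, -0.0, 1.168, -1.019], 'position': [0.526, 0.179, 0.164], 'ee_rot': [-0.0, 0.174, 0.985, -0.0], 'contact_force': [0.147, -0.105, -0.059], 'width': 0.06, 'gripper_force': 0.0}
yaw y deg 69.95872630279662
```

View pics/c4.png

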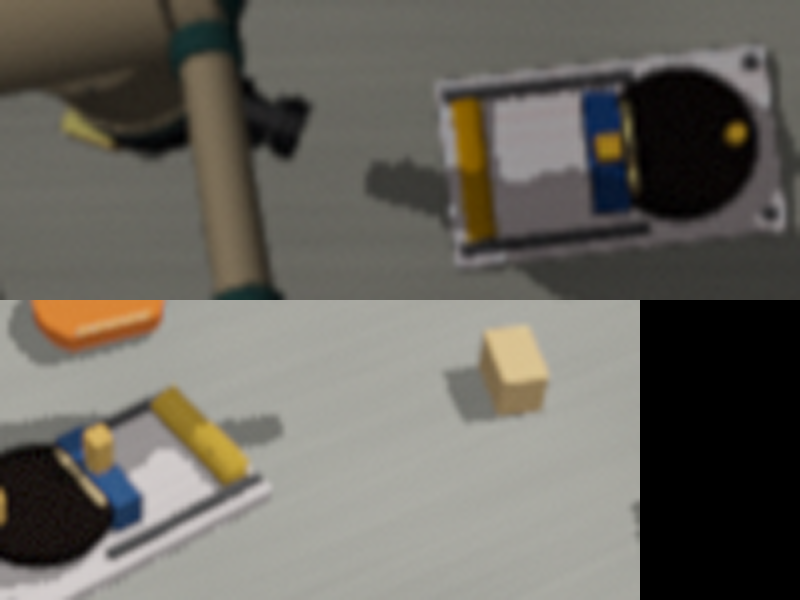

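```bash
python3 - <<'E'
from fit import *
S2=lambda p: np.array([240,130])+(np.array(p,float)+.5)/4-.5
P=np.array([(25,16,34),(25,-16,34),(-25,16,34),(-25,-16,34)])/1e3
Q=np.array([(-25,-16,34),(-25,16,34),(25,16,34),(25,-16,34),(25,16,0),(25,-16,0)])/1e3
tc=T([(68,25),(117,41),(37,104),(88,122)]); sc=S2([(487,332),(530,325),(548,377),(500,385),(545,410),(503,413)])
f=lambda q:np.r_[(proj('top',pose(q,P))-tc).ravel(),(proj('scene',pose(q,Q))-sc).ravel()]
for g in (f,lambda q:f(q)[:8],lambda q:f(q)[8:]):
    r=least_squares(g,[.55,.25,-.4],loss='soft_l1');print(r.x.round(4),np.degrees(r.x[2]),r.fun.round(1))
E
```

```text
[ 0.5492  0.2496 -0.3473] -19.89853713356716 [-0.6 -0.3 -0.1  0.2 -0.5  0.1 -0.3  0.2 -1.  -0.5 -0.3  0.1  0.8  0.3
  1.  -0.5 -0.5  1.1 -1.6  1.6]
[ 0.5494  0.2486 -0.3454] -19.791001882607148 [-0.3 -0.4  0.3  0.1 -0.1  0.1  0.1  0.2]
[ 0.5484  0.2511 -0.3577] -20.49184208773805 [-0.7 -0.9  0.1 -0.2  1.   0.   1.2 -0.9 -0.3  0.8 -1.4  1.2]
```

The bar (top crop (607,150)) lies against the flat at (630,140). The block is at about (0.549, 0.249) with yaw −20°, which matches the present gripper yaw, so I'll pick it up.

>>> {"method": "drive_tool", "body": {"rows": [[[0,0,0],[1.15,3.5,-1],6],[[0,0,0],[1.2,3.5,-1],6],[[0,0,0],[0,0,-4],6],[[0,0,0],[0,0,-4],6],[[0,0,0],[0,0,-3],6],[[0,0,0],[0,0,-1.3],6],[[0,0,0],[0,0,0],6],[[0,0,0],[0,0,0],6]]}}

```text
clock: 13.65
position: [0.5508, 0.2484, 0.0221]
ee_rot: [0.001, 0.176, 0.984, 0.001]
contact_force: [0.8, 0.6, 0.6]
width: 0.0603
gripper_force: 0.0
```

>>> {"method": "drive_tool", "body": {"rows": [[[0,0,0],[0,0,0],2.8],[[0,0,0],[0,0,0],2.8],[[0,0,0],[0,0,0],2.8],[[0,0,0],[0,0,0],2.8],[[0,0,0],[0,0,0],2.8]], "force": 25}}

```text
clock: 14.28
position: [0.5505, 0.2486, 0.022]
ee_rot: [0.001, 0.176, 0.984, 0.001]
contact_force: [-0.9, -0.9, 6.1]
width: 0.0314
gripper_force: 25.9
```

>>> {"method": "drive_tool", "body": {"rows": [[[0,0,0],[0,0,4],2.8],[[0,0,0],[0,0,4],2.8],[[0,0,-0.16],[-0.6,-4,2],2.8],[[0,0,-0.16],[-0.6,-4,0],2.8],[[0,0,-0.16],[-0.6,-4,0],2.8],[[0,0,-0.16],[-0.7,-4,0],2.8],[[0,0,-0.16],[-0.7,-4,0],2.8],[[0,0,-0.16],[-0.7,-4,0],2.8]]}}

```text
clock: 15.28
position: [0.5101, 0.0071, 0.1207]
ee_rot: [-0.0, 0.612, 0.791, -0.0]
contact_force: [0.6, 0.1, -0.8]
width: 0.0315
gripper_force: 25.2
```

>>> {"method": "drive_tool", "body": {"rows": [[[0,0,-0.155],[0,-1.1,0],2.8],[[0,0,0],[0,0,-2.5],2.8],[[0,0,0],[0,0,-1.5],2.8],[[0,0,0],[0,0,0],2.8],[[0,0,0],[0,0,0],2.8]]}}

```text
clock: 15.9
position: [0.5111, -0.0025, 0.0811]
ee_rot: [0.0, 0.67, 0.743, 0.0]
contact_force: [-0.5, -0.4, -0.4]
width: 0.0312
gripper_force: 25.2
```

```bash
python3 - <<'E'
from h import *
s=st(); w=s['ee_rot']; print('yaw y deg',np.degrees(np.arctan2(w[2]**2-w[1]**2,2*w[1]*w[2])))
b=snap('scene','s4'); a=snap('top','t4')
A=cv2.resize(b[195:290,225:335],(660,570),interpolation=cv2.INTER_CUBIC)
cv2.imwrite('pics/c5.png',A[:,:,::-1])
E
```

```text
{'clock': 15.9, 'qpos': [-0.141, 0.328, 1.878, 0.0, 0.935, -0.244], 'position': [0.511, -0.002, 0.081], 'ee_rot': [0.0, 0.67, 0.743, 0.0], 'contact_force': [-0.522, -0.361, -0.375], 'width': 0.031, 'gripper_force': 25.205}
yaw y deg 5.921348067261203
```

View pics/c5.png

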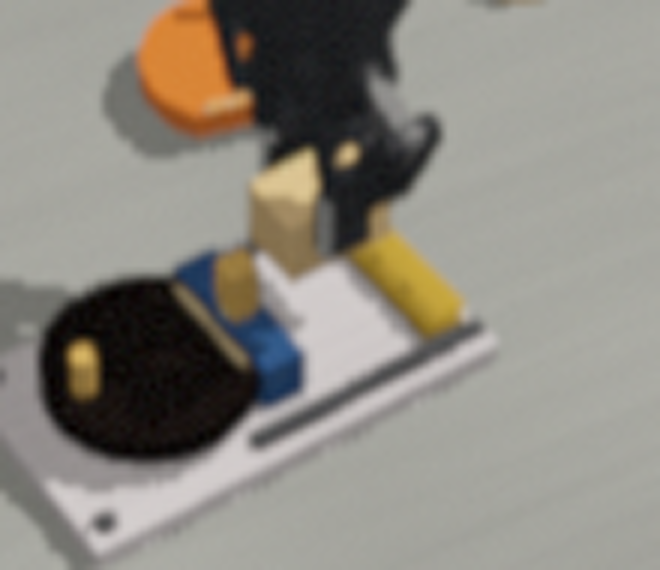

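```bash
python3 - <<'E'
from fit import *
q=[.5203,-.083,1.6725]
for d in (78,81,84):
    P=np.array([(d-25,-16,59),(d-25,16,59),(d+25,-16,59),(d-25,16,93),(d-25,-16,93)])/1e3
    print(d,(((proj('scene',pose(q,P))-[225,195]+.5)*6-.5)).round(0).tolist())
# jig features check: fence top back edge/ knob top home / plate corners
K=np.array([(36,-7,69),(43,0,69),(109,-40,30-6),(135,-55,14),(-60,-55,14)])/1e3
print((((proj('scene',pose(q,K))-[225,195]+.5)*6-.5)).round(0).tolist())
E
```

```text
78 [[282.0, 296.0], [239.0, 247.0], [385.0, 245.0], [238.0, 188.0], [282.0, 237.0]]
81 [[288.0, 293.0], [245.0, 244.0], [391.0, 242.0], [244.0, 185.0], [288.0, 234.0]]
84 [[295.0, 290.0], [251.0, 241.0], [397.0, 239.0], [250.0, 182.0], [295.0, 231.0]]
[[234.0, 282.0], [239.0, 264.0], [428.0, 333.0], [499.0, 346.0], [94.0, 556.0]]
```

The held block sits over the gap about 1–2 mm towards the fence (its near-bottom corner is at crop (293,277)). I'll nudge it slightly and lower it.

>>> {"method": "drive_tool", "body": {"rows": [[[0,0,0],[0,-0.12,-1],2.8],[[0,0,0],[0,0,-1],2.8],[[0,0,0],[0,0,-0.7],2.8],[[0,0,0],[0,0,0],2.8]]}}

```text
clock: 16.5
position: [0.51, -0.0038, 0.0529]
ee_rot: [-0.001, 0.67, 0.742, -0.001]
contact_force: [-0.4, -0.6, -1.5]
width: 0.0316
gripper_force: 25.2
```

>>> {"method": "drive_tool", "body": {"rows": [[[0,0,0],[0,0,-0.5],2.8],[[0,0,0],[0,0,-0.5],2.8],[[0,0,0],[0,0,0],2.8]]}}

```text
clock: 16.88
position: [0.5103, -0.0038, 0.0434]
ee_rot: [-0.0, 0.67, 0.743, -0.0]
contact_force: [-0.6, -0.6, -0.8]
width: 0.0319
gripper_force: 25.2
```

>>> {"method": "drive_tool", "body": {"rows": [[[0,0,0],[0,0,-0.4],2.8],[[0,0,0],[0,0,-0.35],2.8],[[0,0,0],[0,0,0],2.8]]}}

```text
clock: 17.25
position: [0.5106, -0.0039, 0.0361]
ee_rot: [-0.0, 0.67, 0.742, -0.0]
contact_force: [-1.2, -0.4, -0.7]
width: 0.0316
gripper_force: 25.2
```

>>> {"method": "drive_tool", "body": {"rows": [[[0,0,0],[0,0,-0.05],3.6],[[0,0,0],[0,0,0],4.6],[[0,0,0],[0,0,0],4.6],[[0,0,0],[0,0,0],4.6],[[0,0,0],[0,0,2],4.6],[[0,0,0],[0,0,3],4.6],[[0,0,0],[0,0,4],4.6],[[0,0,0],[0,0,4],3]]}}

```text
clock: 18.25
position: [0.5104, -0.0039, 0.1669]
ee_rot: [-0.0, 0.67, 0.742, -0.0]
contact_force: [-0.4, 0.0, -1.2]
width: 0.0303
gripper_force: 0.0
```

>>> {"method": "drive_tool", "body": {"rows": [[[0,0,0],[-0.2,-5,0],2],[[0,0,0],[-0.2,-5,0],1],[[0,0,0],[-0.2,-5,0],0],[[0,0,0],[-0.2,-5,0],0],[[0,0,0],[-0.2,-5,0],0],[[0,0,0],[0,-1.6,0],0],[[0,0,0],[0,0,0],0]]}}

```text
clock: 19.12
position: [0.5005, -0.2703, 0.1655]
ee_rot: [-0.0, 0.671, 0.742, 0.0]
contact_force: [-0.3, -0.2, -0.3]
width: 0.0
gripper_force: 0.0
```

```bash
python3 - <<'E'
from h import *
s=st()
a=snap('top','t5');b=snap('scene','s5')
A=cv2.resize(a[160:220,240:400],(800,300),interpolation=cv2.INTER_CUBIC)
B=cv2.resize(b[220:295,200:360+40],(800,300),interpolation=cv2.INTER_CUBIC)
cv2.imwrite('pics/c6.png',np.vstack([A,B])[:,:,::-1])
E
```

```text
{'clock': 19.125, 'qpos': [-0.618, 0.32, 1.64, 0.001, 1.183, -0.719], 'position': [0.5, -0.27, 0.165], 'ee_rot': [-0.0, 0.671, 0.742, 0.0], 'contact_force': [-0.292, -0.219, -0.28], 'width': 0.0, 'gripper_force': 0.0}
```

View pics/c6.png

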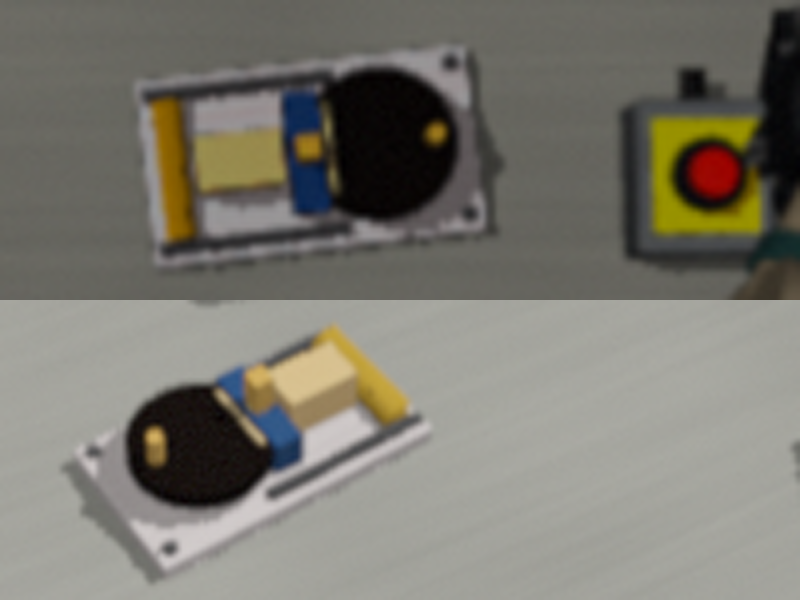

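```bash
python3 - <<'E'
from fit import *
T2=lambda p: np.array([240,160])+(np.array(p,float)+.5)/5-.5
P=np.array([(25,-16,48),(-25,-16,48),(-25,16,48),(25,16,48)])/1e3
tc=T2([(194,137),(280,128),(286,183),(200,192)])
r=least_squares(lambda b:(proj('top',pose(b,P))-tc).ravel(),[.51,0,1.67]);b=r.x;print(b,r.fun.round(1))
q=[.5203,-.083,1.6725];R=np.array([[np.cos(q[2]),np.sin(q[2])],[-np.sin(q[2]),np.cos(q[2])]]);print('jig mm',R@(b[:2]-q[:2])*1e3,b[2]-q[2])
E
```

```text
[ 0.51063523 -0.00256938  1.67125716] [-0.2 -0.1  0.1 -0.1  0.2  0.1 -0.2  0.1]
jig mm [80.99625936  1.4488329 ] -0.0012428394134380572
```

>>> {"method": "drive_tool", "body": {"rows": [[[0,0,0],[0,0,-3],0],[[0,0,0],[0,0,-3],0],[[0,0,0],[0,0,-2],0],[[0,0,0],[0,0,0],0]]}}

```text
clock: 19.73
position: [0.4997, -0.2673, 0.0845]
ee_rot: [-0.002, 0.669, 0.743, -0.0]
contact_force: [-0.2, -0.9, 0.3]
width: -0.0004
gripper_force: 0.0
```

The block lies at jig (81.0, 1.4) mm and is square to the jig. Now I'll press the button.

>>> {"method": "drive_tool", "body": {"rows": [[[0,0,0],[0.1,-0.1,-0.8],0],[[0,0,0],[0,0,-0.5],0],[[0,0,0],[0,0,-0.4],0],[[0,0,0],[0,0,0],0]]}}

```text
clock: 20.23
position: [0.5029, -0.2708, 0.0727]
ee_rot: [0.002, 0.67, 0.742, 0.001]
contact_force: [-3.4, 6.0, 21.2]
width: -0.0001
gripper_force: 10.7
```

>>> {"method": "drive_tool", "body": {"rows": [[[0,0,0],[0,0,-0.2],0],[[0,0,0],[0,0,0],0]]}}

```text
clock: 20.48
position: [0.503, -0.2708, 0.0726]
ee_rot: [0.002, 0.67, 0.742, 0.001]
contact_force: [-5.2, 7.0, 31.6]
width: 0.0001
gripper_force: 16.0
```

```bash
python3 - <<'E'
from h import *
s=st(); b=snap('scene','s6'); b0=cv2.imread('pics/scene0.png')[:,:,::-1]
A=[cv2.resize(x[240:310,140:210],(400,400),interpolation=cv2.INTER_CUBIC) for x in(b0,b)]
cv2.imwrite('pics/c7.png',np.hstack(A)[:,:,::-1])
E
```

```text
{'clock': 20.475, 'qpos': [-0.617, 0.412, 1.76, 0.002, 0.965, -0.72], 'position': [0.503, -0.271, 0.073], 'ee_rot': [0.002, 0.67, 0.742, 0.001], 'contact_force': [-5.231, 7.001, 31.618], 'width': 0.0, 'gripper_force': 15.997}
```

View pics/c7.png

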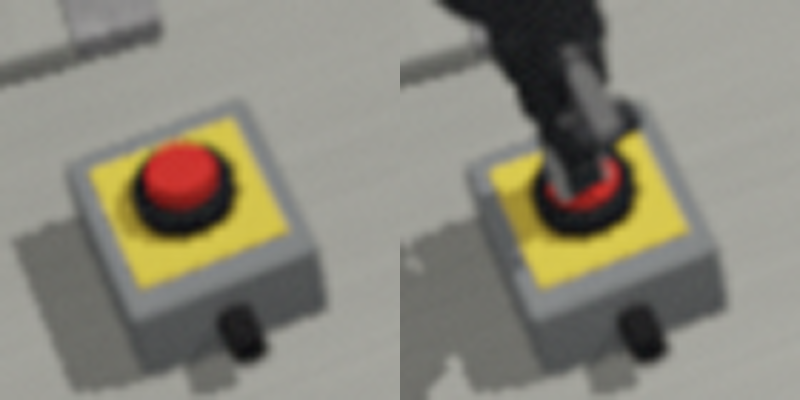

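The button is fully depressed: its red side is gone at (590,190), and the force rises against a hard stop. I'll retract and do a final check.

>>> {"method": "drive_tool", "body": {"rows": [[[0,0,0],[0,0,2],0],[[0,0,0],[0,0,4],0],[[0,0,0],[0,0,4],0],[[0,0,0],[-2,-5,3],0],[[0,0,0],[-2,-5,0],0],[[0,0,0],[-2,-5,0],0],[[0,0,0],[0,0,0],0],[[0,0,0],[0,0,0],0]]}}

```text
clock: 21.52
position: [0.4414, -0.4205, 0.1966]
ee_rot: [-0.0, 0.67, 0.742, 0.0]
contact_force: [-0.5, -0.0, -0.4]
width: -0.0
gripper_force: 0.0
```

```bash
python3 - <<'E'
from h import *
s=st(); b=snap('scene','s7'); a=snap('top','t7')
p=cv2.imread('pics/t5.png')[:,:,::-1]
print('jig diff vs t5',np.abs(a[160:220,265:342].astype(int)-p[160:220,265:342]).mean(), 'noise',np.abs(a[100:150,100:150].astype(int)-p[100:150,100:150]).mean())
b0=cv2.imread('pics/scene0.png')[:,:,::-1]
for x in (b0,b):
    h=cv2.cvtColor(x[255:300,150:200].copy(),cv2.COLOR_RGB2HSV); print('red px',(((h[...,0]<8)|(h[...,0]>172))&(h[...,1]>180)&(h[...,2]>80)).sum())
print(job.sign_off())
E
```

```text
{'clock': 21.525, 'qpos': [-0.876, 0.355, 1.502, 0.001, 1.285, -0.978], 'position': [0.441, -0.42, 0.197], 'ee_rot': [-0.0, 0.67, 0.742, 0.0], 'contact_force': [-0.458, -0.025, -0.377], 'width': -0.0, 'gripper_force': 0.0}
jig diff vs t5 2.1501443001443 noise 2.1188
red px 112
red px 113
the job is handed in; nothing more can be done
None
```

I've handed the job in at 21.5 s with all four steps done: disc squared, bar snug, gauge block flat in the gap, and button pressed fully and back out; the verdict wasn't shown.

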